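# Stack the filter discs and hold the dryer hood just short of its balance point

## Robot

A 6-joint arm with a two-finger parallel gripper is mounted at the origin on the work surface. World frame = base frame: x ahead of the robot, y to its left, z up, the work surface at z = 0. Lengths are in mm, angles in rad, forces in N, time in s.
With the tool pointing down it reaches from about 350 to 975 mm from the base axis. Payload 7.1 kg.
Tool frame: the origin (TCP) lies at the very end of the fingers, on their centre line; the grasp point (between the pads) lies 19 mm behind it (ctrl.tcp_to_grasp is the distance from the TCP to the grasp point, in mm); z points along the fingers, x is the direction in which the jaws open and shut, and the axes are right-handed (so a half turn about z gives the same grasp; the last joint's range is limited). The gripper opens to 88 mm and grips with 3 to 60 N. Pads are 20 mm wide; open, the fingers measure 115 mm over their backs; the gripper's body (75 mm by 178 mm) begins 61 mm behind the grasp point.
Start: joints at [-1.238, 0.423, 1.63, -0, 1.089, -0.019], TCP at [215.384, -586.698, 222.675] pointing down, gripper open.
Joint ranges: [-3, 3], [-0.9, 2.11], [0.09, 2.58], [-1.31, 4.45], [0.11, 2.69], [-2.54, 2.54]. Speed limits (rad/s): [2.39, 2.39, 3.01, 3.14, 3.14, 3.14].

## Interface

Orientations are given as a rotation vector (axis times angle).
In Python, from workcell import get_obs, viewer, ctrl, masks_of gives the robot as it stands. The module is installed in compiled form; this text tells all that it offers.
- The arm moves only by the shell command python3 -m inch 'ROWS'. ROWS is JSON, a list of rows, each an object of numbers: "tx", "ty", "tz": the shift along the tool's x, y, z in cm; "ax", "ay", "az": the turn, a rotation vector about the tool's x, y, z in degrees; "jaw": the opening, from 0 (shut) to 1 (fully open). In form: [{"tx": .., "ty": .., "tz": .., "ax": .., "ay": .., "az": .., "jaw": ..}, ...]. A call has 1 to 12 rows; each row shifts and turns the commanded pose from where the row before left it, along the tool's axes as they then stand; what a row does not reach is not made up. A row lasts 1/8 s, in which the tool goes at most 62.5 mm and 10.7 degrees, less where a joint would pass 70% of its speed; a pose out of reach is approached as far as the arm can. A call is refused whole if a number of a shift passes 6.25 or a number of a turn 10.7, either way. A call with a gripper value outside its range is refused whole. The fingers move at their own pace and stop on an object; the grip force is fixed at half the most. Time passes only in rows, so rows that do not move let the fingers close. It gives the time, the measured TCP pose, the force and the opening at its end, in the units of the state.
- get_obs(): the state, without advancing time (a new reading comes with each control period).
- viewer.get_image(name): name is "scene" or "top" or "wrist"; returns (picture, depth): 400x640x3 uint8, red, green, blue; 400x640 float32, mm along the optical axis (not along the pixel's ray), 0 where there is no reading.
- viewer.get_calibration(name): a dict with "fx", "fy", "cx", "cy" (pixels), "rvec" (rotation vector, rad) and "tvec" (3), from world to camera coordinates, as OpenCV has them. Camera axes: x right, y down, z forward; pixel columns grow to the right and rows downward; lengths in mm; the calibration is good to about 2 mm. A picture is of the moment at which its call begins: read the wrist's pose just before it. get_calibration takes no time and is no camera call; for the wrist camera it gives the pose at the moment of the call.
- ctrl.close_job(): hands the job in, once; it reports no verdict.
Trained networks look in the newest picture that a camera, given by its name, has taken for a name from the list of things; names that differ only in an ending like _2 or _b are one class to them, and where a whole thing is asked for, a point or a joint stands for the part that bears it (a point fixed in the world has none). Each returns a list of dicts, best first, with "score" (0 to 1); they miss things now and then, are a little off and sometimes report something else, mostly with a low value. They report only what shows in the picture. A call takes as long as a camera call. They do not tell look-alikes from the thing itself.
- masks_of(camera, thing): "pixels" (400x640 bool, what is visible of it) and "location" ([column, row] in pixels, amid what is visible of it).
The state is a dict: "t": time; "qpos": joint angles; "qvel": joint speeds; "joint_torque": joint torques, N m; "ee_pos": TCP position; "orientation": TCP orientation; "ft_force": force on the tool from outside, world axes, zero at the start; "moment": the same for the moment, N m; "width": finger opening in mm.
Only numpy, scipy, OpenCV 4.12 (cv2) and the standard library are available. Lean on these libraries where they do the work, as an engineer would, in place of code of your own. Each camera call takes 0.05 s, during which the arm holds its last target. There are 200 camera calls.

## Task

Stack the two filter discs centred on the round carrier plate, the bronze (copper-coloured) disc first and the white one on top of it, setting each down rather than dropping it. Then lift the dryer's sprung hood by its blue front bar until it is a little past its balance point (about 46 degrees open) without letting it fly wide open, ease it back to some five to ten degrees below the balance point and finish holding it there in the gripper by the bar, so that a colleague can slide the plate in and the hood falls shut as soon as it is let go. Leave the bottle, the beaker and the amber jar where they stand.

Things in the scene. Friction and masses are not known exactly. Their poses are not given: they have to be found in the camera images.
- plate: loose round aluminium carrier plate on the bench, 110 mm diameter, 8 mm thick, 0.5 kg, flat on top with a painted blue spot (55 mm diameter) at its centre; origin at the centre of its underside, z up
- bronze_disc: loose copper-coloured bronze filter disc lying flat, 50 mm diameter, 16 mm thick, about 90 g, flat faces; origin at the centre of its underside, z up. Goes on the plate, underneath the white disc. The two discs may lie in either of two places
- white_disc: loose white filter disc lying flat, 50 mm diameter, 16 mm thick, about 60 g, flat faces; origin at the centre of its underside, z up. Goes on top of the bronze disc
- dryer: fixed stainless dryer housing, an open-topped box 220 mm deep (x) by 240 mm wide (y) by 75 mm high, under a white-framed hood with a clear window; origin at the centre of its underside, x points from its black control front to its back, z up
- hood_bar (a point): the blue round bar handle of the hood, 12 mm diameter, 140 mm long, along its y axis, held by a 12 mm arm at each end; this point is at the middle of the bar's axis, 45 mm clear in front of the hood's front edge (39 mm of open gap between bar and hood). When shut it lies level with the hinge, 84 mm above the bench; it turns with the hood, always 265 mm from the hinge axis
- hood_hinge (a point): middle of the hood's hinge axis, which runs along the dryer's y axis at the housing's back upper edge, 110 mm behind the housing's centre and 84 mm above the bench
- hood (a joint): hood (with its bar) opening angle in rad: 0 shut (level), growing as the front bar rises and goes back over the hinge; stop at 1.35. The hood is a plate 220 mm long, 240 mm wide, 18 mm thick, 1.3 kg, with a spring and little friction: it balances at 0.80 rad. Below that it falls shut by itself (about 2 N up at the bar lifts it off when shut, under 1 N near the balance point); above that the spring pushes it open to the stop
- media_bottle: bystander: clear bottle with blue cap, 60 mm diameter, 130 mm high; origin at the centre of its underside
- beaker: bystander: glass beaker, 70 mm rim diameter, 85 mm high; origin at the centre of its underside
- amber_jar: bystander: amber jar with white cap, 56 mm diameter, 75 mm high; origin at the centre of its underside
Things that resemble listed ones, but are neither listed nor needed, are in the scene too. Several things look just like the white_disc: the one meant starts farthest to the robot's right.

How it is judged (in metres and radians):
On the way, in this order (a step that is already met when the one before it is completed fails the run):
1. the bronze disc lies centred on the plate with the white disc centred on it, both released, the hood still shut (horizontal distance between each of bronze_disc, white_disc and plate below 0.01 m and z of bronze_disc in the frame of plate between 0.004 and 0.012 m and angle between each of bronze_disc, white_disc, plate's own z axis and vertical below 0.08 rad and contact force between the fingers and bronze_disc below 0.05 N and linear speed of each of bronze_disc, white_disc below 0.02 m/s and z of white_disc in the frame of plate between 0.02 and 0.028 m and contact force between the fingers and white_disc below 0.05 N and height (world z) of plate below 0.008 m and contact force between bronze_disc and white_disc above 0.02 N and value of joint hood below 0.1 rad), for 0.2 s.
2. the hood is raised past its balance point (beyond 0.85 rad) by its bar (value of joint hood above 0.85 rad and (contact force between the fingers and hood_c0 above 0.2 N or contact force between the fingers and hood_c1 above 0.2 N or contact force between the fingers and hood_c2 above 0.2 N)), for 0.1 s.
At the end, for the whole second after the job is handed in: The hood is held still by its bar in the fingers between 0.55 and 0.76 rad (balance point 0.80); the bronze disc lies flat on the plate and the white disc flat on it, each within 10 mm of the plate's centre and not touched; bottle, beaker and jar upright within 30 mm of where they stood (horizontal distance between each of bronze_disc, white_disc and plate below 0.01 m and z of bronze_disc in the frame of plate between 0.004 and 0.012 m and angle between each of bronze_disc, white_disc, plate's own z axis and vertical below 0.08 rad and contact force between the fingers and bronze_disc below 0.05 N and linear speed of each of bronze_disc, white_disc below 0.02 m/s and z of white_disc in the frame of plate between 0.02 and 0.028 m and contact force between the fingers and white_disc below 0.05 N and height (world z) of plate below 0.008 m and contact force between bronze_disc and white_disc above 0.02 N and value of joint hood between 0.55 and 0.76 rad and velocity of joint hood between -0.05 and 0.05 rad/s and (contact force between the fingers and hood_c0 above 0.2 N or contact force between the fingers and hood_c1 above 0.2 N or contact force between the fingers and hood_c2 above 0.2 N) and distance of each of media_bottle, beaker, amber_jar from where it was at the start of the episode below 0.03 m and angle between each of media_bottle, beaker, amber_jar's own z axis and vertical below 0.1 rad); the arm keeps its last pose, push and grip.
It fails at once if a bystander is pushed or tipped (distance of any of media_bottle, beaker, amber_jar from where it was at the start of the episode above 0.03 m or angle between any of media_bottle, beaker, amber_jar's own z axis and vertical above 0.3 rad).
It fails at once if a disc is dropped ((linear speed of bronze_disc above 0.8 m/s and contact force between the fingers and bronze_disc below 0.05 N) or (linear speed of white_disc above 0.8 m/s and contact force between the fingers and white_disc below 0.05 N)).
It fails at once if the hood flies wide open (beyond 1.2 rad) (value of joint hood above 1.2 rad).
It also fails if it takes over 72 s, if anything falls off the work surface, if the arm or the gripper's body presses on something with over 40 N, if the wrist force passes 120 N, or if a joint passes its speed limit or range.

## Working session

There is one attempt and no reset: what is moved stays moved. The work goes in short steps, Python scripts to look and compute and a shell command to move; the robot and the scene stay as the last step left them, time stands still between calls to the robot, and variables do not carry over. Pictures are saved under pics/ and viewed, about 8 in all and at most 12, crops included, and the job is handed in when it is done.

```bash
mkdir -p pics
cat > h.py <<'E'
import numpy as np, cv2
from scipy.spatial.transform import Rotation as R
from workcell import get_obs, viewer, ctrl, masks_of
def cal(n):
    c=viewer.get_calibration(n); return c,R.from_rotvec(np.ravel(c["rvec"])).as_matrix(),np.ravel(c["tvec"])
def pts(n,d,mask,c=None):
    c,Rm,t=c or cal(n); v,u=np.nonzero(mask&(d>0)); z=d[v,u]
    P=np.c_[(u-c["cx"])/c["fx"]*z,(v-c["cy"])/c["fy"]*z,z]
    return (P-t)@Rm
def save(n,img): cv2.imwrite("pics/"+n+".png",img[:,:,::-1])
E
python3 - <<'E'
from h import *
print(get_obs())
for n in ["scene","top"]:
    C=cal(n); im,d=viewer.get_image(n); save(n+"0",im)
    for th in ["plate","bronze_disc","white_disc","dryer","hood_bar","media_bottle","beaker","amber_jar"]:
        for m in masks_of(n,th):
            p=pts(n,d,m["pixels"],C)
            if len(p): print(n,th,round(m["score"],2),np.round(m["location"]),len(p),"med",np.round(np.median(p,0)),"mid",np.round((np.percentile(p,2,0)+np.percentile(p,98,0))/2),"zmax",round(np.percentile(p[:,2],95)))
E
```

```text
{'t': 0.0, 'qpos': array([-1.23800242e+00,  4.23860687e-01,  1.63066566e+00, -1.87104071e-05,
        1.08862154e+00, -1.89923589e-02]), 'qvel': array([ 1.55048554e-03, -1.44087138e-04,  2.51863633e-04,  5.20540869e-05,
        8.54619644e-04,  7.11936980e-04]), 'joint_torque': array([ 7.04913364e-04, -5.44628692e+01, -2.73662835e+01,  6.43215654e-02,
        2.27638136e-02, -1.18014482e-04]), 'ee_pos': array([ 215.20248442, -586.1922558 ,  221.89888119]), 'orientation': array([-2.57515925e+00,  1.79791412e+00,  1.99085995e-03]), 'ft_force': array([0.35080146, 0.0382072 , 0.60496986]), 'moment': array([-0.01354014,  0.02279615,  0.02931028]), 'width': 87.57986831563038}
scene plate 0.71 [317. 194.] 488 med [477. 108.   8.] mid [476. 112.   7.] zmax 11
scene bronze_disc 0.61 [375. 210.] 175 med [675. 118.  15.] mid [671. 129.   9.] zmax 18
scene white_disc 0.49 [346. 166.] 94 med [483. 287.  15.] mid [482. 292.  12.] zmax 19
scene white_disc 0.4 [339. 152.] 76 med [410. 382.  15.] mid [409. 390.  11.] zmax 19
scene white_disc 0.4 [318. 147.] 92 med [325. 385.  15.] mid [323. 389.  11.
[... 894 characters left out ...]
20
top white_disc 0.6 [175. 245.] 251 med [409. 396.  16.] mid [408. 397.  16.] zmax 20
top white_disc 0.55 [208. 220.] 232 med [482. 297.  16.] mid [481. 297.  16.] zmax 20
top white_disc 0.43 [144. 192.] 632 med [568. 485.  49.] mid [563. 473.  45.] zmax 85
top dryer 0.91 [394. 161.] 7991 med [ 632. -224.   89.] mid [ 624. -224.   59.] zmax 95
top hood_bar 0.83 [394. 159.] 7213 med [ 636. -225.   89.] mid [ 621. -224.   88.] zmax 95
top media_bottle 0.71 [195. 140.] 587 med [690. 319.  86.] mid [698. 328.  66.] zmax 130
top beaker 0.94 [144. 191.] 685 med [567. 485.  51.] mid [563. 474.  44.] zmax 85
top amber_jar 0.73 [488. 213.] 477 med [ 488. -472.   71.] mid [ 490. -480.   39.] zmax 77
```

View pics/top0.png

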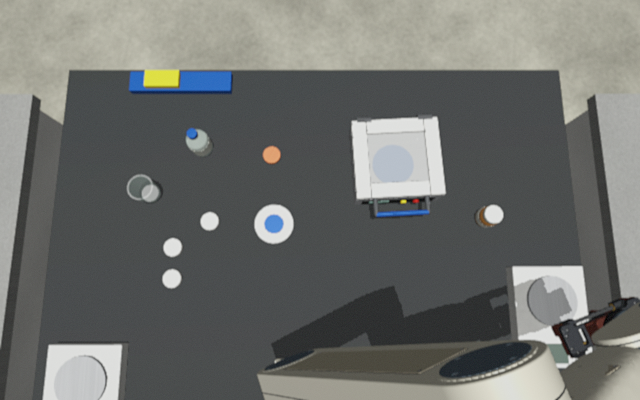

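View pics/scene0.png

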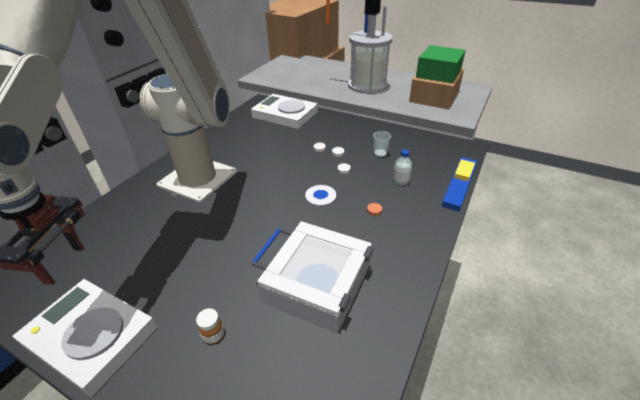

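The top view shows the plate at (274,225), the bronze disc at (271,154), and the white discs at (209,221), (173,247) and (172,279). The rightmost white, at (209,221), is the target. The hood's blue bar runs from (375,214) to (430,211), and nothing stands near the grasps. Next I measure the blue spot, bar, discs and dryer yaw more precisely.

Run:
```python
from h import *
for n in ["scene","top"]:
    C=cal(n); im,d=viewer.get_image(n)
    h=cv2.cvtColor(im,cv2.COLOR_RGB2HSV); blue=(h[...,0]>100)&(h[...,0]<130)&(h[...,1]>130)&(h[...,2]>60)
    full=pts(n,d,np.ones_like(blue),C); 
    p=pts(n,d,blue,C)
    s=p[(abs(p[:,0]-475)<60)&(abs(p[:,1]-115)<60)]; print(n,"spot",s.mean(0),(s.min(0)+s.max(0))/2,len(s))
    b=p[(abs(p[:,0]-475)<60)&(abs(p[:,1]+230)<120)&(p[:,2]>60)]; 
    if len(b): 
        f=np.polyfit(b[:,1],b[:,0],1); print(n,"bar",np.median(b,0),b.min(0),b.max(0),"slope dx/dy",f[0],len(b))
    m=masks_of(n,"dryer")[0]["pixels"]; q=pts(n,d,m,C); q=q[(q[:,2]>86)]
    q=q[q[:,0]>b[:,0].max()+30]
    r=cv2.minAreaRect(q[:,:2].astype(np.float32)); print(n,"hood top",r)
    for nm,x,y in [("bronze",675,128),("white",482,297)]:
        k=full[(np.hypot(full[:,0]-x,full[:,1]-y)<45)&(full[:,2]>12)&(full[:,2]<22)]
        print(n,nm,cv2.minEnclosingCircle(k[:,:2].astype(np.float32)),k.mean(0))
o=get_obs(); print(o["t"])
Rt=R.from_rotvec(o["orientation"]).as_matrix(); print(Rt.round(3))
```

```text
scene spot [470.72827049 116.36198584   8.62338598] [471.26390861 117.88695055   8.62434538] 93
scene bar [ 492.06544312 -240.90248295   89.23824836] [ 481.70344571 -304.02642533   84.02216195] [ 499.8994037  -167.48304687   92.62808202] slope dx/dy -0.05737543888803352 151
scene hood top ((645.9905395507812, -228.12026977539062), (239.59500122070312, 243.1376190185547), 2.9509565830230713)
scene bronze ((674.7033081054688, 123.04580688476562), 26.36381721496582) [674.02438278 121.46975774  16.16044774]
scene white ((478.5209655761719, 294.8694763183594), 25.625213623046875) [480.61616835 293.50053494  15.65468134]
top spot [472.883843   117.50640317   7.69499326] [472.83346398 117.35569116   7.6803495 ] 227
top bar [ 491.39226113 -235.26914513   88.13227107] [ 483.63362533 -303.74005913   78.62323377] [ 500.10533183 -165.48944397   95.52111045] slope dx/dy -0.05159943432739214 211
top hood top ((645.9972534179688, -225.47918701171875), (239.2433624267578, 240.39666748046875), 2.8247642517089844)
top bronze ((674.5653076171875, 126.10350036621094), 25.5115909576416) [674.80199777 126.19513243  15.78371336]
top white ((480.5052490234375, 298.1335144042969), 25.559961318969727) [481.22907959 297.11931898  16.0420602 ]
1.1
[[ 0.345 -0.939 -0.   ]
 [-0.939 -0.345 -0.   ]
 [ 0.     0.    -1.   ]]
```

```bash
python3 -m inch '[{"az":-10.4,"jaw":1},{"az":-10.4},{"az":-10.4},{"az":-10.4},{"az":-10.4},{"az":-10.4},{"az":-10.6},{"tx":3.54,"ty":-4.9},{"tx":3.54,"ty":-4.9},{"tx":3.54,"ty":-4.9},{"tx":3.54,"ty":-4.9},{"tx":3.54,"ty":-4.9}]'
```

```text
$[0]: bad value
```

```bash
python3 -m inch '[{"tx":3.54,"ty":-4.9},{"tx":3.54,"ty":-4.9},{"tx":3.54,"ty":-4.9},{"tx":3.54,"ty":-4.9},{"tx":3.54,"ty":-4.9},{"tx":3.54,"ty":-4.9},{"tx":3.54,"ty":-4.9},{"tx":3.54,"ty":-4.9},{"tx":3.54,"ty":-4.9},{"tz":4},{}]'
cat >> h.py <<'E'
def go(x,y,z):
    o=get_obs(); Rt=R.from_rotvec(o["orientation"]).as_matrix()
    print("t",round(o["t"],2),"pos",o["ee_pos"].round(1),"w",round(o["width"],1),"F",o["ft_force"].round(1),"heading",np.degrees(np.arctan2(Rt[1,0],Rt[0,0])).round(2),"tilt",Rt[:,2].round(3),"| to",(x,y,z),"cm in tool:",((Rt.T@(np.array([x,y,z])-o["ee_pos"]))/10).round(2))
E
python3 - <<'E'
from h import *
go(674.6,125.5,120)
C=cal("wrist"); im,d=viewer.get_image("wrist"); save("w1",im)
for m in masks_of("wrist","bronze_disc"):
    p=pts("wrist",d,m["pixels"],C); p=p[p[:,2]>12]; print(m["score"],m["location"],len(p))
    if len(p)>5: print(cv2.minEnclosingCircle(p[:,:2].astype(np.float32)),p.mean(0))
print(-C[1].T@C[2])
E
```

```text
t 1.1 pos [ 215.4 -586.7  222.7] w 88.0 F [ 1.3 -0.3  0.8] heading -69.84 tilt [-0. -0. -1.] | to (674.6, 125.5, 120) cm in tool: [-51.04 -67.65  10.27]
[ 287.72182115 -559.75932616  384.22510212]$[0]: bad value
```

Neither call moved the arm; a row seems to need every key.

```bash
python3 -m inch '[{"tx":0,"ty":0,"tz":0,"ax":0,"ay":0,"az":-10.4,"jaw":1},{"tx":0,"ty":0,"tz":0,"ax":0,"ay":0,"az":-10.4,"jaw":1},{"tx":0,"ty":0,"tz":0,"ax":0,"ay":0,"az":-10.4,"jaw":1},{"tx":0,"ty":0,"tz":0,"ax":0,"ay":0,"az":-10.4,"jaw":1},{"tx":0,"ty":0,"tz":0,"ax":0,"ay":0,"az":-10.4,"jaw":1},{"tx":0,"ty":0,"tz":0,"ax":0,"ay":0,"az":-10.4,"jaw":1},{"tx":0,"ty":0,"tz":0,"ax":0,"ay":0,"az":-10.6,"jaw":1},{"tx":3.54,"ty":-4.9,"tz":0,"ax":0,"ay":0,"az":0,"jaw":1}]'; python3 -c "
from h import *
go(674.6,125.5,160)"
```

```text
t: 2.2
ee_pos: [247.3, -537.8, 222.7]
orientation: [3.138, 0.085, 0.001]
ft_force: [0.5, 0.3, 0.2]
width: 87.9
t 2.2 pos [ 247.3 -537.8  222.7] w 87.9 F [0.5 0.3 0.2] heading 3.1 tilt [ 0.    -0.002 -1.   ] | to (674.6, 125.5, 160) cm in tool: [ 46.25 -63.94   6.16]
```

```bash
python3 -m inch '[{"tx":3.6,"ty":-5,"tz":0,"ax":0,"ay":0,"az":0,"jaw":1},{"tx":3.6,"ty":-5,"tz":0,"ax":0,"ay":0,"az":0,"jaw":1},{"tx":3.6,"ty":-5,"tz":0,"ax":0,"ay":0,"az":0,"jaw":1},{"tx":3.6,"ty":-5,"tz":0,"ax":0,"ay":0,"az":0,"jaw":1},{"tx":3.6,"ty":-5,"tz":0,"ax":0,"ay":0,"az":0,"jaw":1},{"tx":3.6,"ty":-5,"tz":0,"ax":0,"ay":0,"az":0,"jaw":1},{"tx":3.6,"ty":-5,"tz":0,"ax":0,"ay":0,"az":0,"jaw":1},{"tx":3.6,"ty":-5,"tz":0,"ax":0,"ay":0,"az":0,"jaw":1},{"tx":3.6,"ty":-5,"tz":0,"ax":0,"ay":0,"az":0,"jaw":1},{"tx":3.6,"ty":-5,"tz":0,"ax":0,"ay":0,"az":0,"jaw":1},{"tx":3.6,"ty":-5,"tz":2,"ax":0,"ay":0,"az":0,"jaw":1},{"tx":3.6,"ty":-5,"tz":2,"ax":0,"ay":0,"az":0,"jaw":1}]'
python3 - <<'E'
from h import *
C=cal("wrist"); im,d=viewer.get_image("wrist"); save("w1",im)
for m in masks_of("wrist","bronze_disc"):
    p=pts("wrist",d,m["pixels"],C); p=p[p[:,2]>12]; print(m["score"],m["location"],len(p))
    if len(p)>5: print(cv2.minEnclosingCircle(p[:,:2].astype(np.float32)),p.mean(0))
go(674.6,125.5,4)
E
```

```text
t: 3.7
ee_pos: [645.2, 85.3, 184.0]
orientation: [3.14, 0.087, 0.002]
ft_force: [1.0, -0.4, -0.0]
width: 88.1
0.87 [356.8, 149.0] 1793
((674.5177612304688, 126.44832611083984), 24.779216766357422) [674.3228035  126.97915631  15.35599821]
t 3.8 pos [645.3  88.  181.6] w 87.6 F [-0.8 -0.3  0.2] heading 3.4 tilt [-0.001  0.001 -1.   ] | to (674.6, 125.5, 4) cm in tool: [ 3.18 -3.55 17.76]
```

View pics/w1.png

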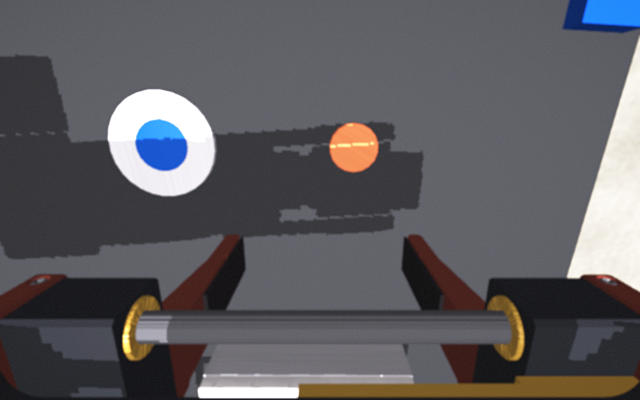

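The view shows the bronze disc at (354,148), clear of everything, and the plate with its spot at (162,145). Descending to grasp.

```bash
python3 -m inch '[{"tx":3.18,"ty":-3.65,"tz":2.76,"ax":0,"ay":0,"az":0,"jaw":1},{"tx":0,"ty":0,"tz":5,"ax":0,"ay":0,"az":0,"jaw":1},{"tx":0,"ty":0,"tz":5,"ax":0,"ay":0,"az":0,"jaw":1},{"tx":0,"ty":0,"tz":3,"ax":0,"ay":0,"az":0,"jaw":1},{"tx":0,"ty":0,"tz":2,"ax":0,"ay":0,"az":0,"jaw":1},{"tx":0,"ty":0,"tz":0,"ax":0,"ay":0,"az":0,"jaw":1},{"tx":0,"ty":0,"tz":0,"ax":0,"ay":0,"az":0,"jaw":0},{"tx":0,"ty":0,"tz":0,"ax":0,"ay":0,"az":0,"jaw":0},{"tx":0,"ty":0,"tz":0,"ax":0,"ay":0,"az":0,"jaw":0},{"tx":0,"ty":0,"tz":0,"ax":0,"ay":0,"az":0,"jaw":0},{"tx":0,"ty":0,"tz":0,"ax":0,"ay":0,"az":0,"jaw":0}]'
python3 - <<'E'
from h import *
go(674.5,126.5,64)
E
```

```text
t: 5.18
ee_pos: [674.1, 121.7, 7.1]
orientation: [-3.14, -0.087, -0.001]
ft_force: [-0.1, -0.4, 3.5]
width: 49.3
t 5.17 pos [674.1 121.7   7.1] w 49.3 F [-0.1 -0.4  3.5] heading 3.16 tilt [ 0.001  0.    -1.   ] | to (674.5, 126.5, 64) cm in tool: [ 0.07 -0.48 -5.69]
```

It holds, but 4.8 mm off-centre sideways, so I'm regripping centred and then lifting.

```bash
python3 -m inch '[{"tx":0,"ty":0,"tz":0,"ax":0,"ay":0,"az":0,"jaw":0.9},{"tx":0,"ty":0,"tz":0,"ax":0,"ay":0,"az":0,"jaw":0.9},{"tx":0.03,"ty":-0.48,"tz":0.25,"ax":0,"ay":0,"az":0,"jaw":0.9},{"tx":0,"ty":0,"tz":0,"ax":0,"ay":0,"az":0,"jaw":0},{"tx":0,"ty":0,"tz":0,"ax":0,"ay":0,"az":0,"jaw":0},{"tx":0,"ty":0,"tz":0,"ax":0,"ay":0,"az":0,"jaw":0},{"tx":0,"ty":0,"tz":0,"ax":0,"ay":0,"az":0,"jaw":0},{"tx":0,"ty":0,"tz":-2,"ax":0,"ay":0,"az":0,"jaw":0},{"tx":0,"ty":0,"tz":-4,"ax":0,"ay":0,"az":0,"jaw":0},{"tx":0,"ty":0,"tz":-4,"ax":0,"ay":0,"az":0,"jaw":0},{"tx":0,"ty":0,"tz":0,"ax":0,"ay":0,"az":0,"jaw":0}]'
python3 - <<'E'
from h import *
go(472.9,117.3,100)
C=cal("wrist"); im,d=viewer.get_image("wrist"); save("w2",im)
for th in ["bronze_disc","plate"]:
  for m in masks_of("wrist",th):
    p=pts("wrist",d,m["pixels"],C); print(th,m["score"],m["location"],len(p))
    if len(p)>5: print(cv2.minEnclosingCircle(p[:,:2].astype(np.float32)),p.mean(0))
E
```

```text
t: 6.55
ee_pos: [676.6, 126.9, 109.1]
orientation: [-3.139, -0.086, -0.012]
ft_force: [0.4, -0.9, -0.9]
width: 49.2
t 6.55 pos [676.6 126.9 109.1] w 49.2 F [ 0.4 -0.9 -0.9] heading 3.15 tilt [ 0.008  0.001 -1.   ] | to (472.9, 117.3, 100) cm in tool: [-20.4   -0.16   0.75]
bronze_disc 0.63 [325.6, 258.7] 7105
((678.0599365234375, 85.81237030029297), 66.27880859375) [676.37125266 129.22191978 118.79034515]
plate 0.96 [84.2, 193.9] 12864
((471.0981140136719, 119.00200653076172), 58.2424201965332) [475.34464059 120.84551497   7.44937921]
```

View pics/w2.png

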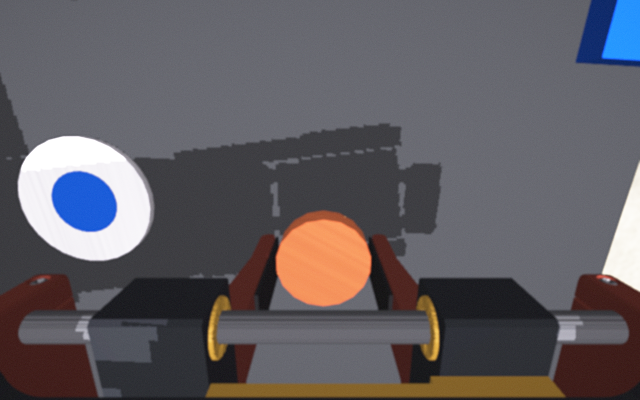

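The bronze disc is held, seen at (324,258), with the plate spot at (84,201). I measure the in-hand offset and the plate centre from this picture's geometry.

```bash
cat >> h.py <<'E'
def hsv(im): return cv2.cvtColor(im,cv2.COLOR_RGB2HSV)
def cen(p,lo,hi):
    p=p[(p[:,2]>lo)&(p[:,2]<hi)]; c,r=cv2.minEnclosingCircle(p[:,:2].astype(np.float32)); return np.round(c,1),round(r,1),len(p),p.mean(0).round(1)
E
python3 - <<'E'
from h import *
o=get_obs(); C=cal("wrist"); im,d=viewer.get_image("wrist"); h=hsv(im)
b=(h[...,0]>100)&(h[...,0]<130)&(h[...,1]>130)
p=pts("wrist",d,b,C); p=p[abs(p[:,0]-472)<60]; print("spot",cen(p,0,14))
q=pts("wrist",d,(h[...,0]<16)&(h[...,1]>110)&(h[...,2]>150),C); q=q[q[:,2]>80]; print("z pct",np.percentile(q[:,2],[5,25,50,75,95])); t=np.percentile(q[:,2],70); print("disc",cen(q,t-2,t+2)); go(472.9,117.3,100)
E
```

```text
spot (array([473. , 117.1]), 27.3, 2995, array([473.3, 117.8,   7.9]))
z pct [110.37028709 114.47617403 114.9290837  115.34443364 115.90330436]
disc (array([672.9, 126. ]), 25.3, 6434, array([673. , 127.3, 115. ]))
t 6.75 pos [672.7 126.2 102.9] w 49.2 F [-0.8  0.1 -1.6] heading 3.15 tilt [-0.002 -0.    -1.   ] | to (472.9, 117.3, 100) cm in tool: [-20.    -0.21   0.33]
```

```bash
python3 -m inch '[{"tx":-5,"ty":-0.05,"tz":0,"ax":0,"ay":0,"az":0,"jaw":0},{"tx":-5,"ty":-0.05,"tz":0,"ax":0,"ay":0,"az":0,"jaw":0},{"tx":-5,"ty":-0.05,"tz":1,"ax":0,"ay":0,"az":0,"jaw":0},{"tx":-5,"ty":-0.05,"tz":2,"ax":0,"ay":0,"az":0,"jaw":0},{"tx":0,"ty":0,"tz":2,"ax":0,"ay":0,"az":0,"jaw":0},{"tx":0,"ty":0,"tz":0,"ax":0,"ay":0,"az":0,"jaw":0},{"tx":0,"ty":0,"tz":0,"ax":0,"ay":0,"az":0,"jaw":0}]'
python3 -c "
from h import *
go(473,117.2,12)"
```

```text
t: 7.62
ee_pos: [474.6, 117.5, 54.0]
orientation: [-3.14, -0.086, 0.0]
ft_force: [-0.1, -0.3, -1.0]
width: 49.2
t 7.62 pos [474.6 117.5  54. ] w 49.2 F [-0.1 -0.3 -1. ] heading 3.15 tilt [-0.  0. -1.] | to (473, 117.2, 12) cm in tool: [-0.16  0.02  4.2 ]
```

```bash
python3 -m inch '[{"tx":-0.16,"ty":0.02,"tz":2,"ax":0,"ay":0,"az":0,"jaw":0},{"tx":0,"ty":0,"tz":1.4,"ax":0,"ay":0,"az":0,"jaw":0},{"tx":0,"ty":0,"tz":0.5,"ax":0,"ay":0,"az":0,"jaw":0},{"tx":0,"ty":0,"tz":0,"ax":0,"ay":0,"az":0,"jaw":0},{"tx":0,"ty":0,"tz":0.2,"ax":0,"ay":0,"az":0,"jaw":0},{"tx":0,"ty":0,"tz":0,"ax":0,"ay":0,"az":0,"jaw":0}]'
python3 -c "
from h import *
go(473,117.2,12)"
```

```text
t: 8.38
ee_pos: [472.6, 117.1, 13.2]
orientation: [-3.14, -0.087, -0.001]
ft_force: [-0.5, -0.2, -0.4]
width: 49.6
t 8.38 pos [472.6 117.1  13.2] w 49.6 F [-0.5 -0.2 -0.4] heading 3.16 tilt [ 0.  0. -1.] | to (473, 117.2, 12) cm in tool: [ 0.04 -0.    0.12]
```

```bash
python3 -m inch '[{"tx":0.02,"ty":0,"tz":0.1,"ax":0,"ay":0,"az":0,"jaw":0},{"tx":0,"ty":0,"tz":0.05,"ax":0,"ay":0,"az":0,"jaw":0},{"tx":0,"ty":0,"tz":0,"ax":0,"ay":0,"az":0,"jaw":0.8},{"tx":0,"ty":0,"tz":0,"ax":0,"ay":0,"az":0,"jaw":0.8},{"tx":0,"ty":0,"tz":0,"ax":0,"ay":0,"az":0,"jaw":0.9},{"tx":0,"ty":0,"tz":-2,"ax":0,"ay":0,"az":0,"jaw":1},{"tx":0,"ty":0,"tz":-5,"ax":0,"ay":0,"az":0,"jaw":1},{"tx":0,"ty":0,"tz":-5,"ax":0,"ay":0,"az":0,"jaw":1},{"tx":0,"ty":-3,"tz":-4,"ax":0,"ay":0,"az":0,"jaw":1},{"tx":0,"ty":-5,"tz":0,"ax":0,"ay":0,"az":0,"jaw":1},{"tx":0,"ty":-5,"tz":0,"ax":0,"ay":0,"az":0,"jaw":1},{"tx":0,"ty":0,"tz":0,"ax":0,"ay":0,"az":0,"jaw":1}]'
python3 - <<'E'
from h import *
o=get_obs(); C=cal("wrist"); im,d=viewer.get_image("wrist"); save("w3",im)
for m in masks_of("wrist","white_disc"):
    p=pts("wrist",d,m["pixels"],C); print("white",round(m["score"],2),m["location"],cen(p,12,20) if (p[:,2]>12).sum()>5 else "")
go(481,297.5,4)
C=cal("top"); im,d=viewer.get_image("top"); h=hsv(im)
q=pts("top",d,(h[...,0]<16)&(h[...,1]>90)&(h[...,2]>120),C); q=q[np.hypot(q[:,0]-473,q[:,1]-117)<60]; print("bronze",len(q),cen(q,18,32) if len(q)>5 else "")
E
```

```text
t: 9.88
ee_pos: [465.3, 249.6, 171.7]
orientation: [-3.139, -0.092, -0.001]
ft_force: [-0.3, -0.8, -0.5]
width: 87.7
white 0.97 [342.1, 141.9] (array([480.7, 297.9]), 25.0, 1983, array([480.3, 298.6,  15.4]))
white 0.65 [176.3, 22.6] (array([321.7, 395. ]), 25.0, 2412, array([322.6, 392.8,  15.5]))
white 0.6 [268.0, 25.0] (array([407.5, 397.7]), 24.8, 2477, array([407.6, 396.2,  15.4]))
white 0.41 [324.1, 295.5] (array([472.3, 123.7]), 23.9, 148, array([472.5, 137.4,  16. ]))
t 9.97 pos [464.9 246.9 171.2] w 87.6 F [ 0.7 -0.5 -1.5] heading 3.24 tilt [-0.001 -0.001 -1.   ] | to (481, 297.5, 4) cm in tool: [ 1.9  -4.97 16.71]
bronze 215 (array([471.3, 116.6]), 23.2, 210, array([471.5, 116.7,  23.7]))
```

View pics/w3.png

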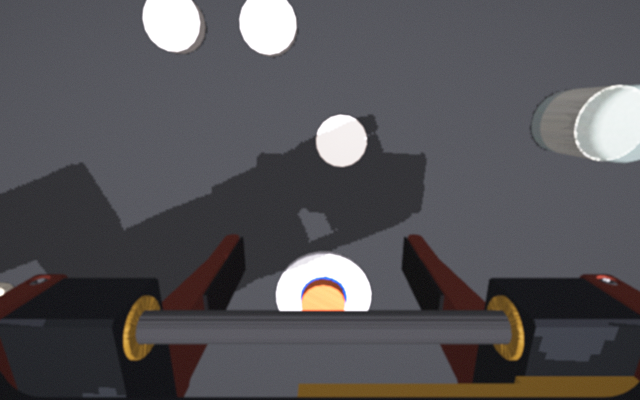

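The bronze disc sits within the blue spot at (323,297), and the target white disc is at (341,141) with space around it. Grasping it now.

```bash
python3 -m inch '[{"tx":0.9,"ty":-2.5,"tz":2,"ax":0,"ay":0,"az":0,"jaw":1},{"tx":1,"ty":-2.5,"tz":2,"ax":0,"ay":0,"az":0,"jaw":1},{"tx":0,"ty":0,"tz":4,"ax":0,"ay":0,"az":0,"jaw":1},{"tx":0,"ty":0,"tz":4,"ax":0,"ay":0,"az":0,"jaw":1},{"tx":0,"ty":0,"tz":0,"ax":0,"ay":0,"az":0,"jaw":1},{"tx":0,"ty":0,"tz":0,"ax":0,"ay":0,"az":0,"jaw":1}]'
python3 -c "
from h import *
go(480.7,297.9,4)"
```

```text
t: 10.78
ee_pos: [482.4, 297.4, 52.5]
orientation: [-3.14, -0.085, -0.001]
ft_force: [-0.1, -0.9, 1.2]
width: 88.1
t 10.78 pos [482.4 297.4  52.5] w 88.1 F [-0.1 -0.9  1.2] heading 3.09 tilt [ 0.001  0.    -1.   ] | to (480.7, 297.9, 4) cm in tool: [-0.17 -0.06  4.85]
```

```bash
python3 -m inch '[{"tx":-0.15,"ty":-0.05,"tz":2.4,"ax":0,"ay":0,"az":0,"jaw":1},{"tx":0,"ty":0,"tz":1.6,"ax":0,"ay":0,"az":0,"jaw":1},{"tx":0,"ty":0,"tz":0.8,"ax":0,"ay":0,"az":0,"jaw":1},{"tx":0,"ty":0,"tz":0,"ax":0,"ay":0,"az":0,"jaw":0},{"tx":0,"ty":0,"tz":0,"ax":0,"ay":0,"az":0,"jaw":0},{"tx":0,"ty":0,"tz":0,"ax":0,"ay":0,"az":0,"jaw":0},{"tx":0,"ty":0,"tz":0,"ax":0,"ay":0,"az":0,"jaw":0},{"tx":0,"ty":0,"tz":0,"ax":0,"ay":0,"az":0,"jaw":0},{"tx":0,"ty":0,"tz":-2,"ax":0,"ay":0,"az":0,"jaw":0},{"tx":0,"ty":0,"tz":-4,"ax":0,"ay":0,"az":0,"jaw":0},{"tx":0,"ty":0,"tz":-4,"ax":0,"ay":0,"az":0,"jaw":0},{"tx":0,"ty":0,"tz":0,"ax":0,"ay":0,"az":0,"jaw":0}]'
python3 - <<'E'
from h import *
go(472.5,117.1,60)
C=cal("wrist"); im,d=viewer.get_image("wrist")
p=pts("wrist",d,hsv(im)[...,1]<60,C); p=p[np.hypot(p[:,0]-481,p[:,1]-298)<60]; t=get_obs()["ee_pos"][2]+12
v=p[(abs(p[:,2]-t)<3)]
v=v[np.hypot(v[:,0]-np.median(v[:,0]),v[:,1]-np.median(v[:,1]))<30]; print("white in hand",cen(v,0,300)); go(472.5,117.1,60)
C=cal("top"); im,d=viewer.get_image("top"); h=hsv(im)
F=pts("top",d,np.ones(d.shape,bool),C)
q=pts("top",d,(h[...,0]<16)&(h[...,1]>90)&(h[...,2]>120),C); q=q[np.hypot(q[:,0]-473,q[:,1]-117)<60]; print("bronze",cen(q,18,32) if len(q)>5 else len(q))
k=F[np.hypot(F[:,0]-473,F[:,1]-117)<75]; print("plate",cen(k,5,12))
E
```

```text
t: 12.28
ee_pos: [482.2, 299.6, 107.6]
orientation: [-3.137, -0.086, -0.01]
ft_force: [-0.2, 0.9, -0.9]
width: 49.5
t 12.28 pos [482.2 299.6 107.6] w 49.5 F [-0.2  0.9 -0.9] heading 3.16 tilt [ 0.006  0.004 -1.   ] | to (472.5, 117.1, 60) cm in tool: [-2.01 18.18  4.69]
white in hand (array([482.1, 300.4]), 27.0, 6642, array([482.2, 300.6, 119.1]))
t 12.32 pos [481.1 298.9 105.7] w 49.2 F [ 0.  -0.2 -1.9] heading 3.16 tilt [ 0.003  0.002 -1.   ] | to (472.5, 117.1, 60) cm in tool: [-1.87 18.11  4.54]
bronze (array([471.5, 117.1]), 23.5, 209, array([471.6, 116.6,  24. ]))
plate (array([473.4, 119.3]), 72.5, 717, array([472.6, 117.3,   8. ]))
```

```bash
python3 -m inch '[{"tx":-0.45,"ty":4.5,"tz":0,"ax":0,"ay":0,"az":0,"jaw":0},{"tx":-0.45,"ty":4.5,"tz":0,"ax":0,"ay":0,"az":0,"jaw":0},{"tx":-0.45,"ty":4.5,"tz":1,"ax":0,"ay":0,"az":0,"jaw":0},{"tx":-0.45,"ty":4.5,"tz":1,"ax":0,"ay":0,"az":0,"jaw":0},{"tx":0,"ty":0,"tz":1.5,"ax":0,"ay":0,"az":0,"jaw":0},{"tx":0,"ty":0,"tz":0,"ax":0,"ay":0,"az":0,"jaw":0},{"tx":0,"ty":0,"tz":0,"ax":0,"ay":0,"az":0,"jaw":0},{"tx":0,"ty":0,"tz":0,"ax":0,"ay":0,"az":0,"jaw":0}]'
python3 - <<'E'
from h import *
go(472.4,117.1,28)
C=cal("wrist"); im,d=viewer.get_image("wrist"); z=get_obs()["ee_pos"][2]
p=pts("wrist",d,(hsv(im)[...,1]<60)&(hsv(im)[...,2]>150),C); p=p[np.hypot(p[:,0]-473,p[:,1]-117)<40]; t=np.median(p[:,2]); print("white in hand",t,cen(p,t-2,t+2))
E
```

```text
t: 13.38
ee_pos: [472.4, 118.5, 68.7]
orientation: [-3.14, -0.089, -0.001]
ft_force: [-0.4, 0.4, 0.2]
width: 49.1
t 13.38 pos [472.4 118.5  68.7] w 49.1 F [-0.4  0.4  0.2] heading 3.24 tilt [ 0.001  0.    -1.   ] | to (472.4, 117.1, 28) cm in tool: [-0.01  0.14  4.07]
white in hand 79.88253769905995 (array([472. , 126.8]), 33.7, 6460, array([472.4, 119.3,  80.3]))
```

```bash
python3 -m inch '[{"tx":0,"ty":0.13,"tz":2,"ax":0,"ay":0,"az":0,"jaw":0},{"tx":0,"ty":0,"tz":1.4,"ax":0,"ay":0,"az":0,"jaw":0},{"tx":0,"ty":0,"tz":0.4,"ax":0,"ay":0,"az":0,"jaw":0},{"tx":0,"ty":0,"tz":0.15,"ax":0,"ay":0,"az":0,"jaw":0},{"tx":0,"ty":0,"tz":0,"ax":0,"ay":0,"az":0,"jaw":0},{"tx":0,"ty":0,"tz":0,"ax":0,"ay":0,"az":0,"jaw":0}]'
python3 -c "
from h import *
go(472.4,117.1,28)"
```

```text
t: 14.18
ee_pos: [472.5, 116.4, 29.4]
orientation: [-3.14, -0.086, -0.001]
ft_force: [-0.5, 0.5, -1.0]
width: 49.3
t 14.18 pos [472.5 116.4  29.4] w 49.3 F [-0.5  0.5 -1. ] heading 3.15 tilt [ 0.001  0.    -1.   ] | to (472.4, 117.1, 28) cm in tool: [-0.   -0.07  0.14]
```

```bash
python3 -m inch '[{"tx":0,"ty":-0.05,"tz":0.1,"ax":0,"ay":0,"az":0,"jaw":0},{"tx":0,"ty":0,"tz":0.05,"ax":0,"ay":0,"az":0,"jaw":0},{"tx":0,"ty":0,"tz":0,"ax":0,"ay":0,"az":0,"jaw":0.8},{"tx":0,"ty":0,"tz":0,"ax":0,"ay":0,"az":0,"jaw":0.8},{"tx":0,"ty":0,"tz":0,"ax":0,"ay":0,"az":0,"jaw":0.9},{"tx":0,"ty":0,"tz":-2,"ax":0,"ay":0,"az":0,"jaw":1},{"tx":0,"ty":0,"tz":-5,"ax":0,"ay":0,"az":0,"jaw":1},{"tx":0,"ty":0,"tz":-5,"ax":0,"ay":0,"az":0,"jaw":1},{"tx":0,"ty":3,"tz":-4,"ax":0,"ay":0,"az":0,"jaw":1},{"tx":0,"ty":5,"tz":0,"ax":0,"ay":0,"az":0,"jaw":0.8},{"tx":0,"ty":5,"tz":0,"ax":0,"ay":0,"az":0,"jaw":0.6},{"tx":0,"ty":0,"tz":0,"ax":0,"ay":0,"az":0,"jaw":0.45}]'
python3 - <<'E'
from h import *
C=cal("top"); im,d=viewer.get_image("top"); save("t4",cv2.resize(im[150:300,200:420],None,fx=3,fy=3))
F=pts("top",d,np.ones(d.shape,bool),C); k=F[np.hypot(F[:,0]-473,F[:,1]-117)<75]
print("plate",cen(k,5,12)); print("upper",cen(k,36,46))
C=cal("scene"); im,d=viewer.get_image("scene"); save("s4",cv2.resize(im[150:310,240:440],None,fx=4,fy=4))
F=pts("scene",d,np.ones(d.shape,bool),C); k=F[np.hypot(F[:,0]-473,F[:,1]-117)<65]
print("plate",cen(k,5,12)); print("upper",cen(k,36,46))
h=hsv(im);b=(h[...,0]>100)&(h[...,0]<130)&(h[...,1]>130)
go(492,-235,150)
E
```

```text
t: 15.68
ee_pos: [479.3, -15.5, 187.7]
orientation: [3.14, 0.08, 0.001]
ft_force: [0.1, -0.7, -0.6]
width: 61.4
plate (array([474.9, 126.3]), 64.8, 485, array([474.2, 133.1,   7.9]))
upper (array([473.5, 116.3]), 25.0, 234, array([473. , 116.4,  39.9]))
plate (array([476.6, 112.7]), 58.5, 300, array([479.5, 102.8,   8.3]))
upper (array([470. , 112.9]), 27.4, 102, array([472. , 110.7,  40.1]))
t 15.78 pos [479.1 -13.2 187.4] w 53.0 F [-0.1  0.7  0.1] heading 3.06 tilt [-0.  0. -1.] | to (492, -235, 150) cm in tool: [ 0.11 22.22  3.73]
```

View pics/s4.png

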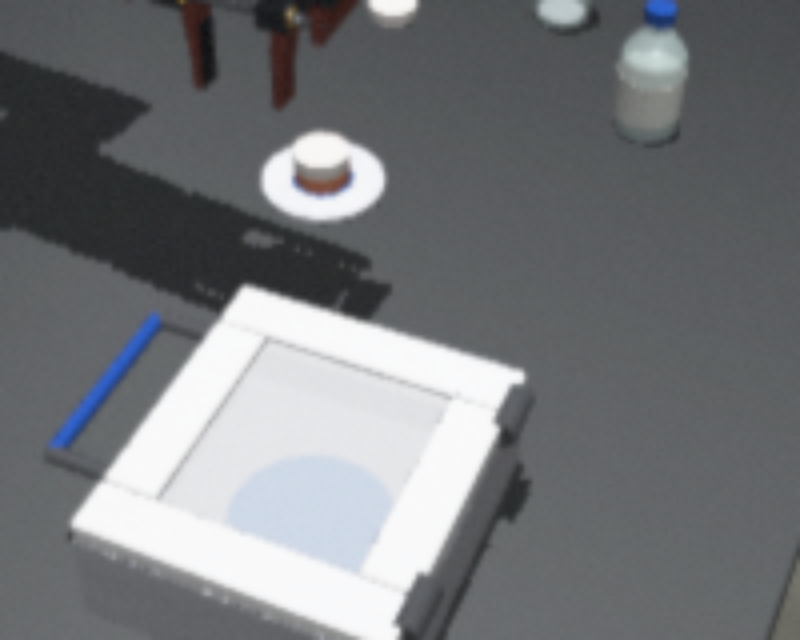

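The stack stands square: white on bronze at (322,165) on the plate, with white's top at 40 mm and its centre at (473,116.4). Next I go to the bar, with fingers narrowed to fit the 39 mm gap.

```bash
python3 -m inch '[{"tx":0,"ty":5,"tz":0,"ax":0,"ay":0,"az":0,"jaw":0.4},{"tx":0,"ty":5,"tz":0,"ax":0,"ay":0,"az":0,"jaw":0.4},{"tx":0,"ty":5,"tz":0,"ax":0,"ay":0,"az":0,"jaw":0.4},{"tx":0.05,"ty":5,"tz":1,"ax":0,"ay":0,"az":0,"jaw":0.4},{"tx":0.05,"ty":2.2,"tz":2.5,"ax":0,"ay":0,"az":0,"jaw":0.4},{"tx":0,"ty":0,"tz":0,"ax":0,"ay":0,"az":0,"jaw":0.4},{"tx":0,"ty":0,"tz":0,"ax":0,"ay":0,"az":0,"jaw":0.4},{"tx":0,"ty":0,"tz":0,"ax":0,"ay":0,"az":0,"jaw":0.4}]'
python3 - <<'E'
from h import *
C=cal("wrist"); im,d=viewer.get_image("wrist"); save("w5",im); h=hsv(im)
b=(h[...,0]>100)&(h[...,0]<130)&(h[...,1]>130); p=pts("wrist",d,b,C); p=p[(p[:,2]>60)&(p[:,2]<110)&(abs(p[:,0]-492)<40)]
f=np.polyfit(p[:,1],p[:,0],1); print("bar",p.min(0),p.max(0),np.median(p,0),f[0],"x at y=-235",np.polyval(f,-235),"ztop",np.percentile(p[:,2],[50,80,95]))
go(492,-235,65)
E
```

```text
t: 16.77
ee_pos: [493.1, -233.4, 153.3]
orientation: [3.14, 0.089, 0.001]
ft_force: [-0.1, 0.2, -0.4]
width: 34.9
bar [ 482.16998574 -305.08434975   82.18353227] [ 499.75744026 -164.17255422   91.40455214] [ 490.66566005 -226.8697644    88.3560618 ] -0.047790218351995074 x at y=-235 490.96321904945813 ztop [88.3560618  89.21117032 89.87452698]
t 16.82 pos [ 493.  -233.6  153.3] w 35.2 F [ 0.1  0.1 -0.5] heading 3.25 tilt [ 0.001 -0.    -1.   ] | to (492, -235, 65) cm in tool: [-0.12  0.13  8.83]
```

View pics/w5.png

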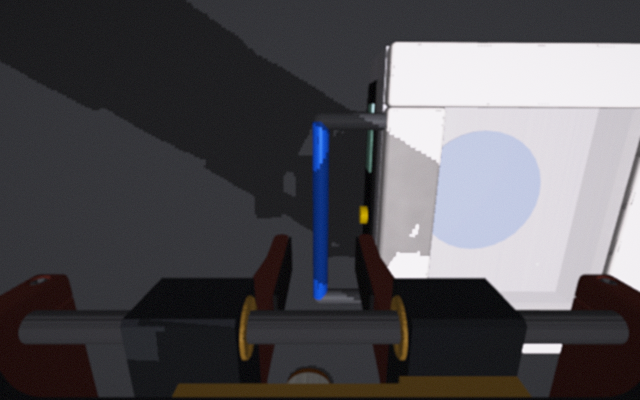

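The bar runs from (321,125) to (319,297), between the finger planes, with the gap to the hood clear. Lowering and gripping.

```bash
python3 -m inch '[{"tx":-0.12,"ty":0,"tz":2.5,"ax":0,"ay":0,"az":0,"jaw":0.4},{"tx":0,"ty":0,"tz":2.5,"ax":0,"ay":0,"az":0,"jaw":0.4},{"tx":0,"ty":0,"tz":2.5,"ax":0,"ay":0,"az":0,"jaw":0.4},{"tx":0,"ty":0,"tz":1.3,"ax":0,"ay":0,"az":0,"jaw":0.4},{"tx":0,"ty":0,"tz":0,"ax":0,"ay":0,"az":0,"jaw":0.4},{"tx":0,"ty":0,"tz":0,"ax":0,"ay":0,"az":0,"jaw":0},{"tx":0,"ty":0,"tz":0,"ax":0,"ay":0,"az":0,"jaw":0},{"tx":0,"ty":0,"tz":0,"ax":0,"ay":0,"az":0,"jaw":0},{"tx":0,"ty":0,"tz":0,"ax":0,"ay":0,"az":0,"jaw":0}]'
python3 -c "
from h import *
go(491.5,-235,65)
o=get_obs();print(o['qpos'].round(2))
import math
# arc increments in tool axes (cm), heading kept: dx along dryer x, dz
L=26.5
for a in range(0,60,4):
    b=a+4; r=math.radians
    print(a,b,'tx',round(L*(math.cos(r(a))-math.cos(r(b))),2),'tz',round(-L*(math.sin(r(b))-math.sin(r(a))),2))
"
```

```text
t: 17.95
ee_pos: [491.0, -234.9, 64.9]
orientation: [3.14, 0.087, -0.0]
ft_force: [-4.1, -1.4, 3.5]
width: 11.2
t 17.95 pos [ 491.  -234.9   64.9] w 11.2 F [-4.1 -1.4  3.5] heading 3.16 tilt [-0. -0. -1.] | to (491.5, -235, 65) cm in tool: [ 0.05  0.01 -0.01]
[-0.47  0.54  1.9  -0.    0.7  -0.52]
0 4 tx 0.06 tz -1.85
4 8 tx 0.19 tz -1.84
8 12 tx 0.32 tz -1.82
12 16 tx 0.45 tz -1.79
16 20 tx 0.57 tz -1.76
20 24 tx 0.69 tz -1.71
24 28 tx 0.81 tz -1.66
28 32 tx 0.92 tz -1.6
32 36 tx 1.03 tz -1.53
36 40 tx 1.14 tz -1.46
40 44 tx 1.24 tz -1.37
44 48 tx 1.33 tz -1.28
48 52 tx 1.42 tz -1.19
52 56 tx 1.5 tz -1.09
56 60 tx 1.57 tz -0.98
```

```bash
python3 -m inch '[{"tx":0.06,"ty":0,"tz":-1.85,"ax":0,"ay":0,"az":0,"jaw":0},{"tx":0.19,"ty":0,"tz":-1.84,"ax":0,"ay":0,"az":0,"jaw":0},{"tx":0.32,"ty":0,"tz":-1.82,"ax":0,"ay":0,"az":0,"jaw":0},{"tx":0.45,"ty":0,"tz":-1.79,"ax":0,"ay":0,"az":0,"jaw":0},{"tx":0.57,"ty":0,"tz":-1.76,"ax":0,"ay":0,"az":0,"jaw":0},{"tx":0,"ty":0,"tz":0,"ax":0,"ay":0,"az":0,"jaw":0},{"tx":0,"ty":0,"tz":0,"ax":0,"ay":0,"az":0,"jaw":0}]'
cat >> h.py <<'E'
def ang():
    o=get_obs(); Rt=R.from_rotvec(o["orientation"]).as_matrix(); g=o["ee_pos"]-19*Rt[:,2]
    u=np.array([np.cos(.053),np.sin(.053)]); b0=np.array([491.3,-235.]); s=(g[:2]-b0)@u; dz=g[2]-84
    th=np.arctan2(dz,265-s); print("hood angle",round(th,3),"rad",round(np.degrees(th),1),"radius",round(np.hypot(dz,265-s),1),"side",((g[:2]-b0)@[-u[1],u[0]]).round(1),"F",o["ft_force"].round(1),"w",round(o["width"],1),"tilt",Rt[:,2].round(3)); return th
E
python3 -c "
from h import *
ang()"
```

```text
t: 18.82
ee_pos: [506.4, -234.1, 156.3]
orientation: [3.14, 0.087, -0.002]
ft_force: [-4.6, -5.5, -0.1]
width: 11.1
hood angle 0.35 rad 20.1 radius 266.0 side 0.1 F [-4.6 -5.5 -0.1] w 11.1 tilt [-0.001 -0.001 -1.   ]
```

```bash
python3 -m inch '[{"tx":0.69,"ty":0,"tz":-1.71,"ax":0,"ay":0,"az":0,"jaw":0},{"tx":0.81,"ty":0,"tz":-1.66,"ax":0,"ay":0,"az":0,"jaw":0},{"tx":0.92,"ty":0,"tz":-1.6,"ax":0,"ay":0,"az":0,"jaw":0},{"tx":1.03,"ty":0,"tz":-1.53,"ax":0,"ay":0,"az":0,"jaw":0},{"tx":1.14,"ty":0,"tz":-1.46,"ax":0,"ay":0,"az":0,"jaw":0},{"tx":0,"ty":0,"tz":0,"ax":0,"ay":0,"az":0,"jaw":0},{"tx":0,"ty":0,"tz":0,"ax":0,"ay":0,"az":0,"jaw":0}]'
python3 -c "
from h import *
ang()"
```

```text
t: 19.7
ee_pos: [550.5, -231.9, 236.6]
orientation: [3.139, 0.087, -0.007]
ft_force: [-12.5, -5.8, 8.6]
width: 11.3
hood angle 0.695 rad 39.8 radius 267.8 side 0.0 F [-12.5  -5.8   8.6] w 11.3 tilt [-0.004 -0.001 -1.   ]
```

The fingers carry about 15 N radially, so I ease the path 2 mm outward while going past balance.

```bash
python3 -m inch '[{"tx":0.47,"ty":0,"tz":-0.85,"ax":0,"ay":0,"az":0,"jaw":0},{"tx":0.6,"ty":0,"tz":-0.72,"ax":0,"ay":0,"az":0,"jaw":0},{"tx":0.65,"ty":0,"tz":-0.66,"ax":0,"ay":0,"az":0,"jaw":0},{"tx":0.67,"ty":0,"tz":-0.64,"ax":0,"ay":0,"az":0,"jaw":0},{"tx":0.7,"ty":0,"tz":-0.6,"ax":0,"ay":0,"az":0,"jaw":0},{"tx":0.72,"ty":0,"tz":-0.57,"ax":0,"ay":0,"az":0,"jaw":0},{"tx":0,"ty":0,"tz":0,"ax":0,"ay":0,"az":0,"jaw":0},{"tx":0,"ty":0,"tz":0,"ax":0,"ay":0,"az":0,"jaw":0},{"tx":0,"ty":0,"tz":0,"ax":0,"ay":0,"az":0,"jaw":0}]'
python3 - <<'E'
from h import *
ang()
C=cal("scene"); im,d=viewer.get_image("scene"); save("s6",im); h=hsv(im)
m=masks_of("scene","hood_bar")
p=pts("scene",d,(h[...,0]>100)&(h[...,0]<130)&(h[...,1]>130),C); p=p[(abs(p[:,1]+235)<90)&(p[:,2]>150)&(p[:,0]>450)&(p[:,0]<700)]
if len(p)>5:
    q=np.median(p,0); print("bar seen",q,len(p),"angle",np.arctan2(q[2]-84,756-q[0]))
E
```

```text
t: 20.82
ee_pos: [591.0, -229.8, 276.9]
orientation: [3.139, 0.087, 0.0]
ft_force: [-5.5, -3.9, 6.7]
width: 11.3
hood angle 0.909 rad 52.1 radius 268.7 side -0.0 F [-5.5 -3.9  6.7] w 11.3 tilt [ 0.    -0.002 -1.   ]
bar seen [ 593.17636946 -259.19418958  296.85884398] 129 angle 0.9178038016206888
```

View pics/s6.png

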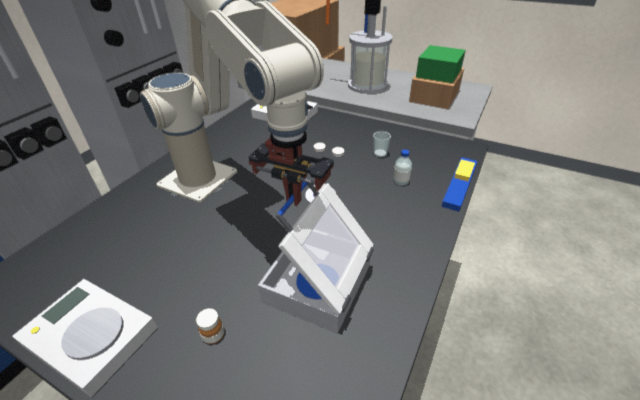

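The hood is raised to about 0.91 rad, with the bar held at (295,208) and the bystanders standing. Easing it back to about 38.5°.

```bash
python3 -m inch '[{"tx":-0.7,"ty":0,"tz":0.57,"ax":0,"ay":0,"az":0,"jaw":0},{"tx":-0.68,"ty":0,"tz":0.59,"ax":0,"ay":0,"az":0,"jaw":0},{"tx":-0.66,"ty":0,"tz":0.61,"ax":0,"ay":0,"az":0,"jaw":0},{"tx":-0.64,"ty":0,"tz":0.63,"ax":0,"ay":0,"az":0,"jaw":0},{"tx":-0.62,"ty":0,"tz":0.66,"ax":0,"ay":0,"az":0,"jaw":0},{"tx":-0.6,"ty":0,"tz":0.68,"ax":0,"ay":0,"az":0,"jaw":0},{"tx":-0.57,"ty":0,"tz":0.7,"ax":0,"ay":0,"az":0,"jaw":0},{"tx":0,"ty":0,"tz":0,"ax":0,"ay":0,"az":0,"jaw":0},{"tx":0,"ty":0,"tz":0,"ax":0,"ay":0,"az":0,"jaw":0},{"tx":0,"ty":0,"tz":0,"ax":0,"ay":0,"az":0,"jaw":0},{"tx":0,"ty":0,"tz":0,"ax":0,"ay":0,"az":0,"jaw":0},{"tx":0,"ty":0,"tz":0,"ax":0,"ay":0,"az":0,"jaw":0}]'
python3 - <<'E'
from h import *
ang(); 
for n in ["scene","top"]:
    C=cal(n); im,d=viewer.get_image(n); h=hsv(im)
    if n=="scene": save("s7",cv2.resize(im[90:340,180:430],None,fx=2.3,fy=2.3))
    F=pts(n,d,np.ones(d.shape,bool),C); k=F[np.hypot(F[:,0]-473,F[:,1]-117)<60]; u=k[(k[:,2]>36)&(k[:,2]<46)]
    print(n,"white",cen(u,36,46) if len(u)>5 else "hidden")
    p=pts(n,d,(h[...,0]>100)&(h[...,0]<130)&(h[...,1]>130),C); p=p[(abs(p[:,1]+235)<90)&(p[:,2]>150)&(p[:,0]>450)&(p[:,0]<700)]
    if len(p)>5: q=np.median(p,0); print("bar",q.round(1),"angle",np.arctan2(q[2]-84,756-q[0]).round(3))
    for t in ["media_bottle","beaker","amber_jar"]:
        m=masks_of(n,t)
        if m: print(t,np.median(pts(n,d,m[0]["pixels"],C),0).round(),round(m[0]["score"],2))
ang(); print(get_obs()["qvel"].round(3))
E
```

```text
t: 22.42
ee_pos: [546.3, -231.8, 230.7]
orientation: [3.14, 0.086, -0.0]
ft_force: [-2.8, -4.6, 2.2]
width: 11.3
hood angle 0.668 rad 38.3 radius 267.5 side 0.3 F [-2.8 -4.6  2.2] w 11.3 tilt [-0. -0. -1.]
scene white (array([472.6, 113. ]), 25.8, 104, array([472.7, 110.6,  40.2]))
bar [ 548.6 -261.4  251.4] angle 0.679
media_bottle [705. 306.  68.] 0.85
beaker [567. 450.  60.] 0.83
amber_jar [ 503. -494.   62.] 0.89
top white (array([473.5, 116.5]), 25.0, 233, array([472.7, 116.2,  40.2]))
bar [ 544.1 -172.1  249.6] angle 0.663
media_bottle [689. 319.  87.] 0.83
beaker [567. 485.  52.] 0.7
amber_jar [ 486. -473.   71.] 0.73
hood angle 0.668 rad 38.3 radius 267.5 side 0.3 F [-3.  -4.8  3. ] w 11.5 tilt [-0. -0. -1.]
[-0.002  0.002 -0.002 -0.    -0.001 -0.   ]
```

View pics/s7.png

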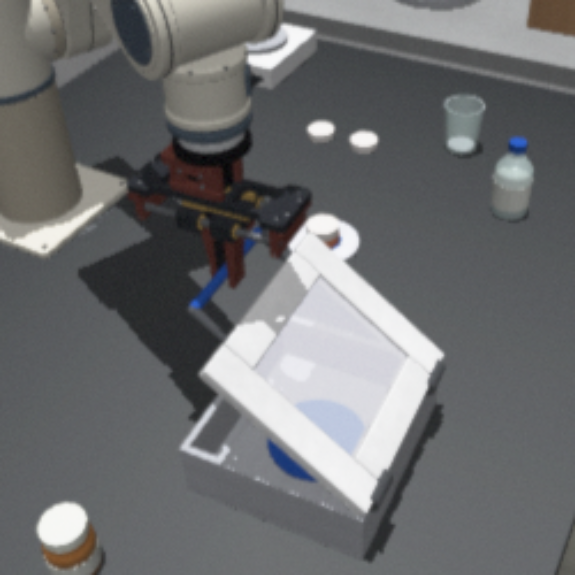

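The bar is held between the fingers at (228,270), the hood stands at about 0.67 rad, the stack at (325,232) is intact, and the bystanders are in place. Handing in.

```bash
python3 -c "
from h import *
print(ctrl.close_job())"
```

```text
the job is handed in; nothing more can be done
None
```

The job is done and handed in at about t = 23 s; the hand-in gives no verdict. I used ten of the 12 pictures.

- **Stack:** The bronze disc is on the plate with the rightmost white disc on top, both set down and released before the hood moved. In the last overhead view, white's centre was about (473, 116.4) against the plate's (473, 117), with its top at 40 mm. The bronze was last measured at about (471.5, 117) before white went on. The slanted scene camera put white about 4–6 mm off in y, but it sees only part of the disc, so I trust the overhead view.
- **Hood:** I raised it by the bar to about 0.91 rad and held it there, then eased it back. The last angle readings were 0.668 rad from the arm and 0.663 and 0.679 rad from the two cameras, about 7° below balance. The bar is still gripped (11.3 mm opening) and the arm is still.
- **Bystanders:** The bottle, beaker and jar measured within about 2 mm of where they started.

Three things went less than smoothly:
- My first two move calls were refused because each row needs every key; nothing moved.
- The first bronze grip was 5 mm off-centre, so I regripped it.
- The bar's measured arc was 2–4 mm wider than the nominal 265 mm. That put about 15 N on the wrist at 40°, and I eased the path outward to relieve it.

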